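Put the heat-sink card under test in the spring-clamped test socket

ROBOT

A 6-joint arm with a two-finger parallel gripper is mounted at the origin on the work surface; the furniture and walls round the work are solid. World frame = base frame: x ahead of the robot, y to its left, z up, the work surface at z = 0. Lengths are in mm, angles in rad, forces in N, time in s.
With the tool pointing down it reaches from about 275 to 750 mm from the base axis. Payload 10.2 kg.
Tool frame: the origin (TCP) lies at the very end of the fingers, on their centre line; the grasp point (between the pads) lies 19 mm behind it; z points along the fingers, x is the direction in which the jaws open and shut, and the axes are right-handed (so a half turn about z gives the same grasp; the last joint's range is limited). The gripper opens to 85 mm and grips with 20 to 120 N. Pads are 22 mm wide; open, the fingers measure 114 mm over their backs; the gripper's body (76 mm by 85 mm) begins 54 mm behind the grasp point. The pads swing forward as they close: fully open they stand 13 mm farther back than shut.
Start: joints at [-1.554, 0.313, 1.498, -0, 1.331, -0.223], TCP at [124.678, -509.987, 231.294] pointing down, gripper open.
Joint ranges: [-2.94, 2.94], [-0.97, 2.17], [0.19, 2.56], [-1.23, 4.37], [0.02, 3.11], [-2.88, 2.88]. Speed limits (rad/s): [2.39, 2.39, 3.01, 3.14, 3.14, 3.14].

INTERFACE

Orientations are given as a unit quaternion [w, x, y, z].
In Python, from rig import telemetry, capture, camera_model, finish_job gives the robot as it stands.
- The arm moves only by the shell command python3 -m inch 'ROWS' [FORCE]. ROWS is JSON, a list of rows, each a list of 5 numbers: the shift along the tool's x, y, z in m, then the turn about the tool's z in rad, then the finger opening in m, from 0 to 0.0854. A call has exactly 5 rows; each row shifts and turns the pose as measured when the row begins, along the tool's axes as they then stand; what a row does not reach is not made up. A row lasts 1/12 s, in which the tool goes at most 41.7 mm and 7.16 degrees, less where a joint would pass 70% of its speed; a pose out of reach is approached as far as the arm can. A call with a gripper value outside its range is refused whole. The fingers move at their own pace and stop on an object; FORCE is the grip in N (left out, the last holds). Time passes only in rows, so rows that do not move let the fingers close, or fill a call up. It gives the time, the measured TCP pose, the force and the opening at its end, in the units of the state.
- telemetry.sense(): the state, without advancing time (a new reading comes with each control period).
- capture(name): name is "scene" or "top" or "wrist"; returns the picture (400x640x3 uint8, blue, green, red); there is no depth.
- camera_model(name): a dict with "mtx" (3x3 intrinsics, pixels), "camera_from_world" (4x4, takes a point from world to camera coordinates). Camera axes: x right, y down, z forward; pixel columns grow to the right and rows downward; lengths in mm; the calibration is good to about 2 mm. A picture is of the moment at which its call begins: read the wrist's pose just before it. camera_model takes no time and is no camera call; for the wrist camera it gives the pose at the moment of the call.
- finish_job(): hands the job in, once; it reports no verdict.
The state is a dict: "time_s": time; "joints": joint angles; "dq": joint speeds; "tau": joint torques, N m; "eef_pos": TCP position; "ee_rot": TCP orientation; "force": force on the tool from outside, world axes, zero at the start; "wrist_torque": the same for the moment, N m; "grip_width": opening from 0.0 (shut) to 1.0 (fully open).
Only numpy, scipy, OpenCV 4.12 (cv2) and the standard library are available. Lean on these libraries where they do the work, as an engineer would, in place of code of your own. Each camera call takes 0.05 s, during which the arm holds its last target. There are 200 camera calls.

TASK

Put the plug-in card with the finned heat sink under test. Tip the test socket's spring hold-down back past its snap point and let it stand open, draw that card out of the rack, slide it edgewise down the socket's guides until it is fully home, with its heat sink facing away from the hold-down's hinge, then flip the hold-down over again so that it snaps shut onto the card. Leave the other card in the rack and do not knock over or shift the bottle beside it.

Things in the scene. Friction and masses are not known exactly. Their poses are not given: they have to be found in the camera images.
- test_socket: Fixed card test socket: aluminium base plate 148 x 170 x 12 mm. Origin on the bench under the middle of the card slot; x points from the slot to the hinge, y along the slot, z up. Plate spans x -53 to +95, y +-85 mm. Hinge cheeks: x 44 to 80, y +-50 to 58, up to 105 mm; spring struts outside them at y +-71. A card stands in the plane x = 0, lower edge 14 mm above the bench when home.
- socket_mouth (a point): Middle of the slot at the top of the guides, 63 mm above the bench; axes as test_socket. The two grey end guides are channels 8 mm wide, 104 mm apart bottom to bottom, for the card's 5 x 100 mm edges; straight up to 52 mm above the bench, flared mouths from there to 63 mm. A black connector (slot 8 mm, top 26 mm above the bench) takes the lower edge.
- hold_down (a joint): Angle of the hold-down flap (rad). 0 = shut, plate level over the slot (about 0.02 on a card that is home); 1.85 = open stop, tipped back past vertical. Plate 70 mm from hinge to edge, 88 mm wide, top 96 mm above the bench when shut. Two spring struts push it from the snap point, about 0.97 rad, to the stop on its side and hold it there (0.2 N m, some 4 to 8 N at the grip bar).
- hold_down_bar (a point): Middle of the flap's grip bar: a black round sleeve, 12 mm thick, 70 mm long, along the socket's y, turning freely on a pin between two lugs, its centre line 41 mm off the plate. Shut: 55 mm from the hinge axis towards the slot and 45 mm above it (137 mm above the bench). Open: 58 mm beyond the hinge and 40 mm above it (132 mm above the bench). Its axes turn with the flap.
- hold_down_hinge (a point): Middle of the hold-down's hinge axis, parallel to the socket's y: 62 mm from the slot along the socket's x, 92 mm above the bench. The axes of this point turn with the flap.
- card_rack: Fixed grey plastic card rack, 116 x 128 mm, end combs 65 mm high. Origin at the centre of its underside. Its two slots run along its y axis at x = -34 and +34 mm; the cards stand in them with their lower edges 30 mm above the bench, with about 2 mm of play to each side.
- sink_card_center (a point): Centre of the card to test: 100 mm long (y), 74 high (z), edges 5 thick (x), about 0.14 kg, green board in a silver frame. Black grip along the top: 12 mm thick, 90 long, 18 high, its middle 28 mm above this point. On the -x face a silver finned heat sink, 46 x 24 mm, stands out 18 mm, from 20 mm below to 4 mm above this point. In the rack it is turned as the rack is; either slot may hold it.
- heat_sink (a point): Middle of the outer face of that card's heat sink: from the card's centre 18 mm along its -x, 12 mm along its -y and 8 mm down.
- chip_card_center (a point): Centre of the other card: same size and grip, but flat black chips and no heat sink. It stays in the rack.
- flux_bottle: Small white bottle with a red needle cap, 40 mm across, 116 mm high, standing loose. Origin: centre of its underside.

How it is judged (in metres and radians):
On the way, in this order (a step that is already met when the one before it is completed fails the run):
1. the hold-down stands open at its stop, let go (value of joint hold_down above 1.7 rad and contact force between the fingers and hold_down below 0.3 N), for 0.2 s.
2. the heat-sink card is drawn up out of the rack (z of sink_card_center in the frame of card_rack above 0.103 m), for 0.1 s.
3. the card is fully home in the socket, with the hold-down still open (value of joint hold_down above 1.5 rad and z of sink_card_center in the frame of test_socket below 0.054 m and x of sink_card_center in the frame of test_socket between -0.005 and 0.005 m and y of sink_card_center in the frame of test_socket between -0.006 and 0.006 m and x of heat_sink in the frame of test_socket below -0.008 m), for 0.2 s.
At the end, for the whole second after the job is handed in: Heat-sink card in the socket, upright within 0.1 rad, within 5 mm across and 6 mm along the slot and 2.5 mm of fully home, heat sink away from the hinge; hold-down shut on it (under 0.07 rad). Other card within 15 mm of its place; bottle within 30 mm (value of joint hold_down below 0.07 rad and z of sink_card_center in the frame of test_socket below 0.0535 m and x of sink_card_center in the frame of test_socket between -0.005 and 0.005 m and y of sink_card_center in the frame of test_socket between -0.006 and 0.006 m and x of heat_sink in the frame of test_socket below -0.008 m and angle between sink_card_center's own z axis and vertical below 0.1 rad and distance of chip_card_center from where it was at the start of the episode below 0.015 m and distance of flux_bottle from where it was at the start of the episode below 0.03 m); the robot touches nothing.
It fails at once if the other card is pulled from the rack or shoved about (distance of chip_card_center from where it was at the start of the episode above 0.015 m).
It fails at once if the bottle is knocked over (angle between flux_bottle's own z axis and vertical above 0.6 rad).
It also fails if it takes over 58 s, if anything falls off the work surface, if the arm or the gripper's body presses on something with over 40 N, if the wrist force passes 120 N, or if a joint passes its speed limit or range.

## Working session

There is one attempt and no reset: what is moved stays moved. The work goes in short steps, Python scripts to look and compute and a shell command to move; the robot and the scene stay as the last step left them, time stands still between calls to the robot, and variables do not carry over. Pictures are saved under pics/ and viewed, about 8 in all and at most 12, crops included, and the job is handed in when it is done.

```bash
ls; mkdir -p pics; python3 - <<'E'
from rig import telemetry, capture, camera_model
import cv2,numpy as np
s=telemetry.sense(); print(s)
for n in("scene","top"):
    im=capture(n); cv2.imwrite(f"pics/{n}0.png",im)
    m=camera_model(n); print(n,np.array(m["mtx"]).tolist(),np.round(m["camera_from_world"],3).tolist())
E
```

```text
pics
{'time_s': 0.0, 'joints': array([-1.55438195e+00,  3.13455926e-01,  1.49841353e+00,  1.73160173e-05,
        1.33099547e+00, -2.23420991e-01]), 'dq': array([ 0.00019926, -0.00050984, -0.00233993,  0.0001454 ,  0.00187014,
        0.00214856]), 'tau': array([-7.18748906e-04, -4.12264788e+01, -2.59738630e+01, -2.46500749e-04,
        4.18260592e-03, -1.77246676e-06]), 'eef_pos': array([ 124.68754042, -509.7253946 ,  230.74090706]), 'ee_rot': array([-4.99182009e-04,  7.86618778e-01, -6.17438656e-01, -3.94405055e-04]), 'force': array([-0.15190583, -0.4590281 , -0.64795598]), 'wrist_torque': array([-0.01874687,  0.00982574,  0.03928225]), 'grip_width': 0.9995047830362903}
scene [[368.00161361082445, 0.0, 321.97067873568085], [0.0, 368.00161361082445, 205.8136585658991], [0.0, 0.0, 1.0]] [[-0.541, -0.841, 0.002, 33.746], [-0.472, 0.302, -0.828, 391.052], [0.696, -0.449, -0.56, 481.316], [0.0, 0.0, 0.0, 1.0]]
top [[452.34696115360236, 0.0, 320.92260754280903], [0.0, 452.34696115360236, 196.07019597696234], [0.0, 0.0, 1.0]] [[0.015, -1.0, -0.01, -261.911], [-0.992, -0.014, -0.123, 497.015], [0.123, 0.012, -0.992, 903.164], [0.0, 0.0, 0.0, 1.0]]
```

View pics/scene0.png

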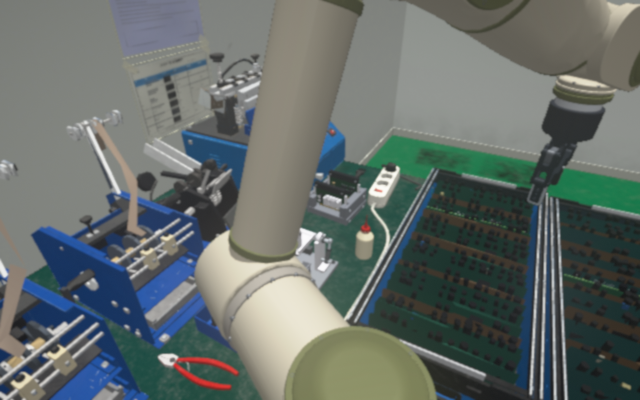

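View pics/top0.png

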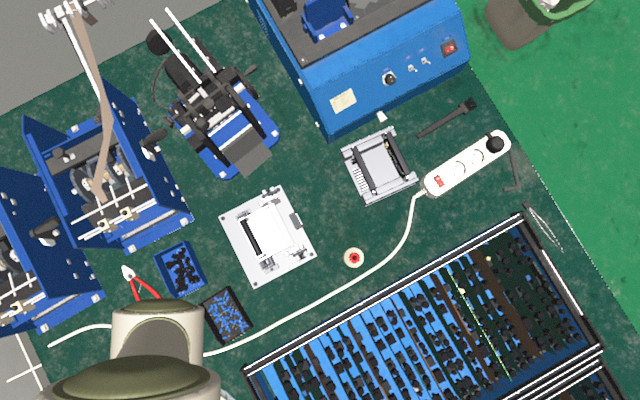

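The top view shows the socket plate around (267,237), with its grip bar (black) at about (250,237). The rack is at (380,167) and the bottle at (354,257). I'll zoom in on socket and rack.

```bash
python3 - <<'E'
import cv2,numpy as np
im=cv2.imread("pics/top0.png")
a=cv2.resize(im[178:293,212:322],None,fx=5,fy=5,interpolation=cv2.INTER_CUBIC)
b=cv2.resize(im[120:212,335:425],None,fx=5,fy=5,interpolation=cv2.INTER_CUBIC)
c=np.zeros((575,1000,3),np.uint8); c[:575,:550]=a; c[:460,550:1000]=b
c=cv2.resize(c,None,fx=.8,fy=.8,interpolation=cv2.INTER_AREA)
cv2.imwrite("pics/crop0.png",c)
E
```

```text
(no output)
```

View pics/crop0.png

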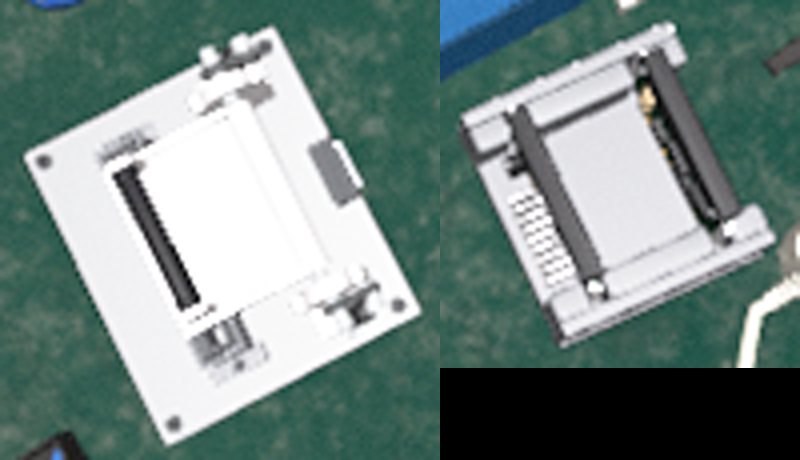

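Socket x (slot to hinge) points right in the image. The heat-sink card is in the left rack slot with its sink on the left, so card and socket already face the same way. Next I'll measure.

```bash
cat > h.py <<'E'
import numpy as np,cv2
from rig import telemetry,capture,camera_model
def ray(m,uv,z):
    T=np.array(m["camera_from_world"]);K=np.array(m["mtx"]);R=T[:3,:3];c=-R.T@T[:3,3]
    out=[]
    for u,v in np.atleast_2d(uv):
        d=R.T@np.linalg.solve(K,[u,v,1.]); out.append((c+d*(z-c[2])/d[2])[:2])
    return np.array(out)
def proj(m,P):
    T=np.array(m["camera_from_world"]);K=np.array(m["mtx"]);p=T[:3,:3]@np.asarray(P,float)+T[:3,3];p=K@p;return p[:2]/p[2]
def toolyaw(s):   # yaw of tool x axis in world
    w,x,y,z=s["ee_rot"]; return np.arctan2(2*(x*y+w*z),1-2*(y*y+z*z))
def go(target,yaw=None):
    """shift in tool axes (m) and turn about tool z to get to target (mm); tool assumed down"""
    s=telemetry.sense();t=toolyaw(s);d=(np.array(target)-s["eef_pos"])/1000
    ex=np.array([np.cos(t),np.sin(t)]);ey=np.array([np.sin(t),-np.cos(t)])
    r=None
    if yaw is not None: r=-((yaw-t+np.pi/2)%np.pi-np.pi/2)
    print("pos",s["eef_pos"].round(1),"yaw",round(t,4),"shift",(d[:2]@ex).round(4),(d[:2]@ey).round(4),(-d[2]).round(4),"turn",None if r is None else round(r,4),"t",round(s["time_s"],2),"F",s["force"].round(1),"w",round(s["grip_width"],3))
E
python3 - <<'E'
from h import *
m=camera_model("top");im=cv2.imread("pics/top0.png")
c=np.array([[25,157],[272,28],[420,315],[168,445]])/4+[212,178]-.4
P=ray(m,c,12);print("plate",P.round(1).tolist(),[np.linalg.norm(P[i]-P[(i+1)%4]).round(1) for i in range(4)])
hsv=cv2.cvtColor(im,cv2.COLOR_BGR2HSV)
w=((hsv[...,1]<60)&(hsv[...,2]>140)).astype(np.uint8);k=np.zeros_like(w);k[180:292,212:322]=w[180:292,212:322]
k=cv2.morphologyEx(k,cv2.MORPH_CLOSE,np.ones((3,3)))
cs=max(cv2.findContours(k,0,2)[0],key=cv2.contourArea);r=cv2.minAreaRect(cs);print(r)
Q=ray(m,cv2.boxPoints(r),12);print(Q.round(1).tolist())
d=P[1]-P[0]+P[2]-P[3];yx=np.arctan2(d[1],d[0]);e=P[3]-P[0]+P[2]-P[1];yy=np.arctan2(e[1],e[0])+np.pi/2
print("socket yaw",yx,yy)
ya=(yx+yy)/2
R=np.array([[np.cos(ya),-np.sin(ya)],[np.sin(ya),np.cos(ya)]])
o=P.mean(0)-R@[21,0];print("origin",o)
rx=lambda pts:(np.array(pts)-[440,0])/4+[335,120]-.4
g=ray(m,rx([[515,105],[533,108],[590,287],[605,280]]),104);print("gripL",g.round(1).tolist(),g.mean(0))
g=ray(m,rx([[652,53],[668,55],[720,222],[738,215]]),104);print("gripR",g.round(1).tolist(),g.mean(0))
g=ray(m,rx([[462,122],[670,27],[775,240],[560,325]]),65);print("rack",g.round(1).tolist(),g.mean(0))
print("bottle",ray(m,[354,257],110))
print("start",telemetry.sense()["eef_pos"])
print("bar at",R@[7,0]+o)
for h in [12]:
  print("proj bar", proj(m,[*(R@[7,0]+o),137]), proj(m,[*(R@[7,35]+o),143]), proj(m,[*(R@[7,-35]+o),143]))
print([im[int(v)][int(u)].tolist() for u,v in [(245,225),(255,250)]])
go([*(R@[7,0]+o),200],ya)
E
```

```text
plate [[456.1, -39.4], [526.1, -166.9], [377.3, -247.4], [309.3, -119.3]] [np.float64(145.5), np.float64(169.1), np.float64(145.1), np.float64(167.1)]
((267.0000305175781, 235.0), (84.9705810546875, 73.34302520751953), 63.43495178222656)
[[463.3, -33.5], [534.6, -169.2], [376.9, -252.0], [308.2, -118.5]]
socket yaw -1.0757742717890042 -1.073711495620341
origin [ 407.19475505 -124.77263577]
gripL [[589.6, -316.3], [588.2, -324.9], [501.9, -352.4], [505.4, -359.5]] [ 546.28613566 -338.25115312]
gripR [[616.0, -382.0], [615.1, -389.7], [534.0, -414.1], [537.5, -422.6]] [ 575.65339773 -402.1108744 ]
rack [[589.8, -292.1], [640.1, -396.5], [532.1, -448.1], [488.1, -341.6]] [ 562.51843374 -369.55213806]
bottle [[ 378.13908967 -318.46741868]]
start [ 124.68550308 -509.75120157  230.78396658]
bar at [ 410.52646374 -130.92891039]
proj bar [251.02136296 237.4448543 ] [241.82262872 220.03409646] [259.21215496 254.81171607]
[[80, 77, 77], [39, 38, 39]]
pos [ 124.7 -509.8  230.8] yaw -1.3309 shift -0.3001 -0.3677 0.0308 turn -0.2562 t 0.1 F [-1.  -0.4  0.8] w 0.999
```

```bash
python3 -m inch '[[-0.025,-0.031,0,-0.0855,0.034],[-0.025,-0.031,0,-0.0855,0.034],[-0.025,-0.031,0,-0.0855,0.034],[-0.025,-0.031,0,0,0.034],[-0.025,-0.031,0,0,0.034]]' 30; python3 - <<'E'
from h import *
go([410.5,-130.9,180],-1.0747)
E
```

```text
time_s: 0.52
eef_pos: [218.6, -333.0, 227.6]
ee_rot: [-0.002, 0.86, -0.51, -0.002]
force: [1.5, 0.5, 0.6]
grip_width: 0.403
pos [ 218.6 -333.   227.6] yaw -1.07 shift -0.0852 -0.2654 0.0476 turn 0.0047 t 0.52 F [1.5 0.5 0.6] w 0.403
```

```bash
python3 -m inch '[[-0.012,-0.038,0,0.0047,0.034],[-0.012,-0.038,0,0,0.034],[-0.012,-0.038,0,0,0.034],[-0.012,-0.038,0,0,0.034],[-0.012,-0.038,0.01,0,0.034]]' && python3 -m inch '[[-0.012,-0.037,0.01,0,0.034],[-0.012,-0.037,0.01,0,0.034],[0,0,0,0,0.034],[0,0,0,0,0.034],[0,0,0,0,0.034]]' ; python3 - <<'E'
from h import *
go([410.5,-130.9,122],-1.0747)
cv2.imwrite("pics/w1.png",capture("wrist"))
m=camera_model("wrist");print(np.round(m["camera_from_world"],3).tolist())
print(proj(m,[410.5,-130.9,137]))
E
```

```text
time_s: 0.93
eef_pos: [359.2, -181.2, 219.5]
ee_rot: [-0.002, 0.858, -0.514, -0.0]
force: [-0.5, -2.1, 1.1]
grip_width: 0.398
time_s: 1.35
eef_pos: [417.0, -115.1, 197.0]
ee_rot: [-0.002, 0.861, -0.509, -0.002]
force: [0.2, -0.2, -0.3]
grip_width: 0.4
pos [ 417.  -115.1  197. ] yaw -1.0682 shift 0.0107 0.0133 0.075 turn 0.0065 t 1.35 F [ 0.2 -0.2 -0.3] w 0.4
[[0.481, -0.877, -0.006, -301.428], [-0.847, -0.466, 0.256, 274.692], [-0.227, -0.119, -0.967, 426.902], [0.0, 0.0, 0.0, 1.0]]
[335.99600519 237.74855463]
```

View pics/w1.png

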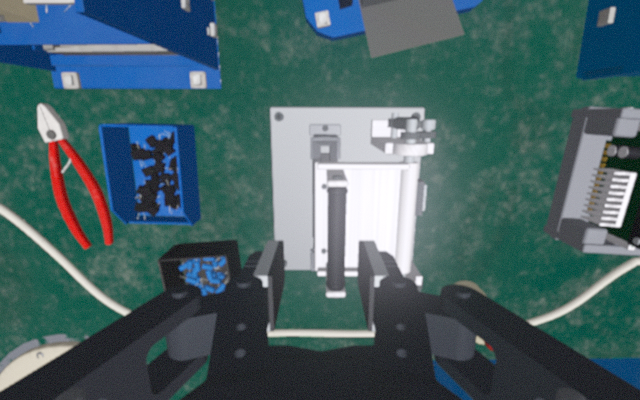

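The bar in the wrist view runs from (337,178) to (336,288), which matches the predicted centre (336,238). Cage it.

```bash
python3 -m inch '[[0.0107,0.0133,0,0.0065,0.034],[0,0,0.0,0,0.034],[0,0,0.025,0,0.034],[0,0,0.025,0,0.034],[0,0,0.025,0,0.026]]' && python3 -m inch '[[0,0,0,0,0.026],[0,0,0,0,0.026],[0,0,0,0,0.026],[0,0,0,0,0.026],[0,0,0,0,0.026]]' ; python3 - <<'E'
from h import *
go([410.5,-130.9,120],-1.0747)
E
```

```text
time_s: 1.82
eef_pos: [410.8, -137.9, 125.7]
ee_rot: [-0.002, 0.856, -0.517, 0.005]
force: [0.5, 1.8, 0.5]
grip_width: 0.306
time_s: 2.23
eef_pos: [408.6, -138.9, 126.1]
ee_rot: [-0.002, 0.855, -0.519, 0.003]
force: [-1.6, 2.7, -0.6]
grip_width: 0.303
pos [ 408.6 -138.9  126.1] yaw -1.0922 shift -0.0062 -0.0054 0.0061 turn -0.0175 t 2.23 F [-1.6  2.7 -0.6] w 0.303
```

```bash
python3 -m inch '[[0.006,-0.0025,-0.008,-0.0175,0.026],[0.009,-0.0025,-0.007,0,0.026],[0.010,0,-0.005,0,0.026],[0.010,0,-0.004,0,0.026],[0.010,0,-0.002,0,0.026]]' ; python3 - <<'E'
from h import *
go([410.5,-130.9,120],-1.0747)
E
```

```text
time_s: 2.65
eef_pos: [431.9, -173.9, 155.7]
ee_rot: [-0.002, 0.86, -0.51, -0.001]
force: [-2.5, 1.0, -0.1]
grip_width: 0.307
pos [ 431.9 -173.9  155.7] yaw -1.071 shift -0.048 -0.0018 0.0357 turn 0.0037 t 2.65 F [-2.5  1.  -0.1] w 0.307
```

```bash
python3 -m inch '[[0.006,0,0.009,0.0037,0.026],[0.012,0,0.002,0,0.026],[0.012,0,0.0,0,0.026],[0.010,0,0.004,0,0.026],[0.010,0,0.006,0,0.026]]' ; python3 - <<'E'
from h import *
go([410.5,-130.9,120],-1.0747)
E
```

```text
time_s: 3.07
eef_pos: [458.8, -221.9, 136.3]
ee_rot: [-0.001, 0.859, -0.512, 0.004]
force: [1.2, -3.6, 0.3]
grip_width: 0.304
pos [ 458.8 -221.9  136.3] yaw -1.0751 shift -0.103 -0.0008 0.0163 turn -0.0004 t 3.07 F [ 1.2 -3.6  0.3] w 0.304
```

```bash
python3 -m inch '[[0.003,0,0.012,0,0.026],[0.005,0,0.008,0,0.026],[0.004,0,0.0,0,0.034],[0.0,0,0.0,0,0.034],[0,0,0,0,0.034]]' ; python3 - <<'E'
from h import *
go([410.5,-130.9,120],-1.0747)
cv2.imwrite("pics/w2.png",capture("wrist"))
E
```

```text
time_s: 3.48
eef_pos: [466.8, -236.1, 113.9]
ee_rot: [-0.001, 0.858, -0.513, 0.005]
force: [-1.3, 0.5, 5.6]
grip_width: 0.403
pos [ 466.8 -236.1  113.9] yaw -1.0772 shift -0.1193 -0.0003 -0.0061 turn -0.0025 t 3.48 F [-1.3  0.5  5.6] w 0.403
```

View pics/w2.png

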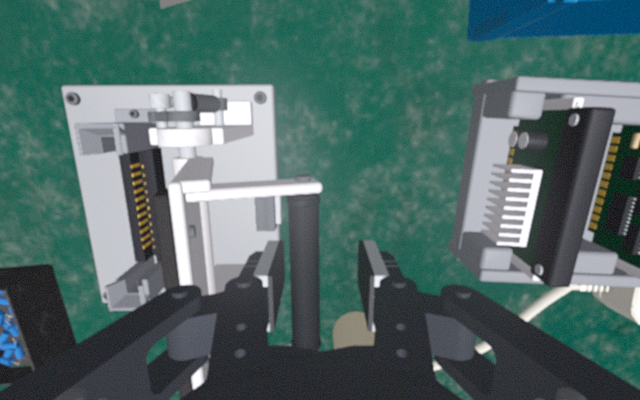

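The flap stands open with its bar at (305,270) between the pads. The sink card is at (575,195). Rise and move towards the rack.

```bash
python3 -m inch '[[-0.002,0,-0.02,0,0.034],[0,0,-0.035,0,0.034],[0,0,-0.035,0,0.034],[0.01,0.0,-0.015,0,0.04],[0.02,0,0,0,0.04]]' ; python3 - <<'E'
from h import *
go([546.3,-338.2,210],-1.178)
E
```

```text
time_s: 3.95
eef_pos: [477.2, -256.5, 221.3]
ee_rot: [-0.002, 0.859, -0.512, 0.002]
force: [0.5, 0.7, -0.7]
grip_width: 0.465
pos [ 477.2 -256.5  221.3] yaw -1.0743 shift 0.1048 -0.0218 0.0113 turn 0.1037 t 3.95 F [ 0.5  0.7 -0.7] w 0.465
```

```bash
python3 -m inch '[[0.0,0,0,0.1037,0.04],[0.034,-0.011,0,0,0.04],[0.034,-0.011,0,0,0.04],[0.034,-0.0106,0,0,0.04],[0,0,0,0,0.04]]' ; python3 -m inch '[[0,0,0,0,0.04],[0,0,0,0,0.04],[0,0,0,0,0.04],[0,0,0,0,0.04],[0,0,0,0,0.04]]'; python3 - <<'E'
from h import *
go([546.3,-338.2,76],-1.178)
m=camera_model("wrist");cv2.imwrite("pics/w3.png",capture("wrist"))
print(proj(m,[546.3,-338.2,104]))
import json;json.dump({k:np.array(v).tolist() for k,v in m.items()},open("w3.json","w"))
E
```

```text
time_s: 4.37
eef_pos: [547.9, -340.5, 219.7]
ee_rot: [-0.003, 0.83, -0.557, -0.0]
force: [-0.2, 0.6, 0.6]
grip_width: 0.466
time_s: 4.78
eef_pos: [547.1, -338.5, 218.1]
ee_rot: [-0.003, 0.831, -0.557, -0.002]
force: [0.6, 0.7, -0.2]
grip_width: 0.467
pos [ 547.1 -338.5  218.1] yaw -1.1812 shift -0.0006 0.0006 0.1421 turn -0.0032 t 4.78 F [ 0.6  0.7 -0.2] w 0.467
[320.09199265 199.24721223]
```

View pics/w3.png

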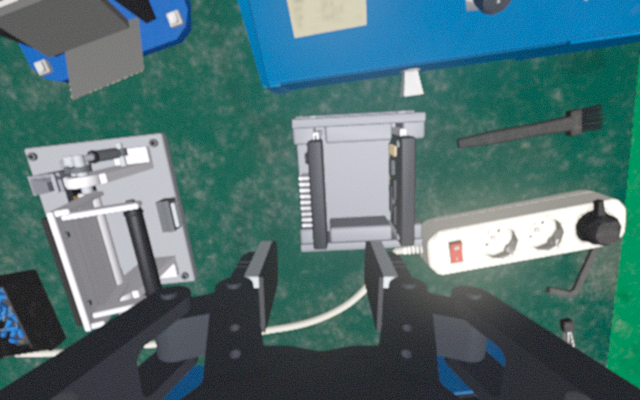

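```bash
python3 - <<'E'
from h import *
import json;m=json.load(open("w3.json"));im=cv2.imread("pics/w3.png")
g=cv2.cvtColor(im,cv2.COLOR_BGR2GRAY)
for r in (150,165,180,200,220,235): print(r,g[r,300:335].tolist())
print(g[128:150,318].tolist(),g[236:258,318].tolist())
k=np.zeros_like(g);k[130:255,303:332]=(g[130:255,303:332]<75)
cs=max(cv2.findContours(k,0,2)[0],key=cv2.contourArea);r=cv2.minAreaRect(cs);print(r)
print(ray(m,cv2.boxPoints(r),104).round(1).tolist(),ray(m,[r[0]],104))
E
```

```text
150 [198, 199, 200, 201, 203, 196, 175, 129, 87, 90, 98, 105, 104, 110, 111, 116, 123, 122, 129, 125, 112, 92, 99, 151, 189, 201, 203, 203, 202, 201, 202, 202, 201, 202, 202]
165 [193, 199, 197, 198, 198, 197, 193, 176, 133, 97, 92, 97, 102, 108, 106, 113, 116, 117, 125, 123, 121, 104, 89, 114, 165, 193, 200, 200, 198, 200, 199, 199, 199, 201, 199]
180 [203, 199, 183, 175, 173, 173, 174, 166, 146, 105, 84, 95, 96, 103, 105, 108, 112, 115, 117, 116, 122, 116, 103, 89, 135, 181, 197, 200, 197, 196, 197, 198, 198, 196, 198]
200 [130, 168, 178, 176, 173, 171, 172, 174, 174, 171, 135, 92, 88, 90, 99, 101, 103, 109, 109, 111, 115, 116, 112, 101, 87, 124, 178, 195, 195, 194, 197, 195, 195, 196, 197]
220 [98, 161, 212, 227, 229, 233, 233, 235, 236, 237, 231, 195, 139, 90, 89, 96, 98, 100, 100, 104, 105, 105, 106, 107, 94, 88, 122, 173, 184, 157, 121, 104, 96, 100, 98]
235 [118, 157, 178, 184, 186, 189, 187, 190, 193, 193, 193, 185, 154, 104, 85, 87, 84, 94, 96, 95, 96, 96, 99, 103, 95, 89, 76, 74, 91, 107, 133, 161, 183, 190, 191]
[195, 188, 167, 159, 189, 213, 225, 227, 231, 231, 211, 158, 99, 89, 110, 121, 129, 126, 129, 125, 124, 130] [95, 94, 89, 87, 90, 88, 94, 87, 89, 88, 88, 84, 103, 138, 152, 130, 99, 95, 89, 87, 88, 83]
((326.5, 241.5), (1.4142135381698608, 0.0), 135.0)
[[515.5, -357.0], [515.5, -357.0], [514.4, -356.6], [514.4, -356.6]] [[ 514.92604668 -356.80341215]]
```

```bash
python3 - <<'E'
from h import *
import json;m=json.load(open("w3.json"))
P=ray(m,[[315,150],[315.8,165],[317.7,200],[319.5,235],[314.5,139.5],[320,249]],104)
l=P[3]-P[0];print(P.round(1).tolist(),"yaw x",np.arctan2(l[1],l[0])+np.pi/2,np.linalg.norm(P[4]-P[5]))
u=(P[4]-P[5])/np.linalg.norm(P[4]-P[5]);print("centre from far end",P[4]-45*u,"from near",P[5]+45*u)
E
```

```text
[[581.0, -319.7], [570.5, -324.7], [545.0, -336.7], [518.0, -349.3], [588.3, -316.4], [506.7, -354.4]] yaw x -1.1321827194112464 89.97802758357193
centre from far end [ 547.46644395 -335.37131891] from near [ 547.48636166 -335.3620414 ]
```

```bash
python3 -m inch '[[-0.002,-0.0025,0.0,-0.04,0.04],[0,0,0.03,0,0.04],[0,0,0.03,0,0.04],[0,0,0.03,0,0.04],[0,0,0.01,0,0.04]]' ; python3 - <<'E'
from h import *
go([547.5,-335.4,76],-1.14)
E
```

```text
time_s: 5.25
eef_pos: [550.1, -334.8, 121.8]
ee_rot: [-0.002, 0.842, -0.539, 0.004]
force: [-0.2, 0.2, -0.2]
grip_width: 0.472
pos [ 550.1 -334.8  121.8] yaw -1.1379 shift -0.0006 0.0026 0.0458 turn 0.0021 t 5.25 F [-0.2  0.2 -0.2] w 0.472
```

```bash
python3 -m inch '[[0,0.001,0.02,0,0.04],[0,0.001,0.014,0,0.04],[0,0,0.005,0,0.04],[0,0,0,0,0.04],[0,0,0,0,0.04]]' ; python3 - <<'E'
from h import *
go([547.5,-335.4,76],-1.14)
E
```

```text
time_s: 5.67
eef_pos: [548.8, -335.1, 83.5]
ee_rot: [-0.002, 0.843, -0.538, 0.005]
force: [0.1, 0.3, 0.8]
grip_width: 0.469
pos [ 548.8 -335.1   83.5] yaw -1.1371 shift -0.0003 0.0013 0.0075 turn 0.0029 t 5.67 F [0.1 0.3 0.8] w 0.469
```

```bash
python3 -m inch '[[0,0.001,0.0075,0.002,0.04],[0,0,0,0,0.04],[0,0,0,0,0.0],[0,0,0,0,0],[0,0,0,0,0]]' 50; python3 -m inch '[[0,0,0,0,0],[0,0,0,0,0],[0,0,0,0,0],[0,0,0,0,0],[0,0,0,0,0]]'; python3 - <<'E'
from h import *
go([547.5,-335.4,76],-1.14)
E
```

```text
time_s: 6.08
eef_pos: [549.4, -336.7, 79.9]
ee_rot: [-0.002, 0.842, -0.539, 0.008]
force: [-0.4, 0.3, -1.3]
grip_width: 0.126
time_s: 6.5
eef_pos: [549.3, -336.6, 79.8]
ee_rot: [-0.002, 0.842, -0.539, 0.008]
force: [0.1, -0.1, -0.7]
grip_width: 0.129
pos [ 549.3 -336.6   79.8] yaw -1.1392 shift -0.0018 0.0011 0.0038 turn 0.0008 t 6.5 F [ 0.1 -0.1 -0.7] w 0.129
```

```bash
python3 -m inch '[[0,0,-0.015,0,0],[0,0,-0.02,0,0],[0,0,-0.025,0,0],[0,0,-0.03,0,0],[0,0,-0.03,0,0]]' 50; python3 -m inch '[[0,0,-0.03,0,0],[0,0,-0.02,0,0],[0,0,-0.01,0,0],[0,0,0,0,0],[0,0,0,0,0]]'; python3 - <<'E'
from h import *
go([407.2,-124.8,245],-1.0747)
cv2.imwrite("pics/w4.png",capture("wrist"))
E
```

```text
time_s: 6.92
eef_pos: [545.3, -334.9, 195.9]
ee_rot: [-0.002, 0.842, -0.539, 0.001]
force: [0.5, -0.6, -1.0]
grip_width: 0.126
time_s: 7.33
eef_pos: [545.8, -335.6, 266.1]
ee_rot: [-0.001, 0.842, -0.539, 0.007]
force: [0.7, -0.8, -1.9]
grip_width: 0.133
pos [ 545.8 -335.6  266.1] yaw -1.1389 shift -0.2494 0.0376 0.0211 turn -0.0642 t 7.33 F [ 0.7 -0.8 -1.9] w 0.133
```

View pics/w4.png

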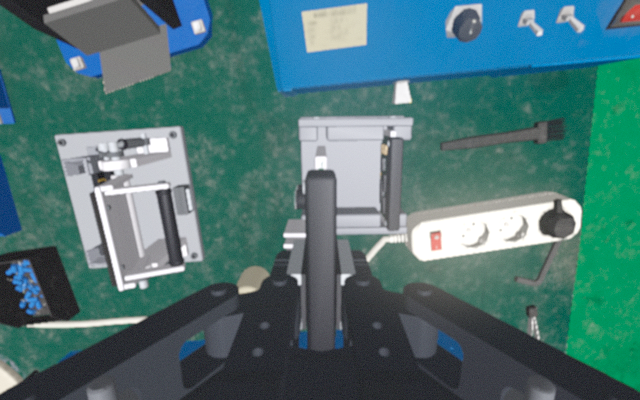

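```bash
python3 - <<'E'
from h import *
m=camera_model("wrist");s=telemetry.sense()
im=cv2.imread("pics/w4.png");g=cv2.cvtColor(im,cv2.COLOR_BGR2GRAY)
print([ (r,g[r,300:345:2].tolist()) for r in(190,230,280)]); print(g[160:182,321].tolist())
P=ray(m,[[321,172],[321,280]],s["eef_pos"][2]+24.2);t=toolyaw(s)
d=P-s["eef_pos"][:2];print("tool x,y of far end, mid",(d@[np.cos(t),np.sin(t)]).round(1),(d@[np.sin(t),-np.cos(t)]).round(1))
t0=capture("top");cv2.imwrite("pics/top1.png",t0)
a=cv2.resize(t0[178:293,212:322],None,fx=6,fy=5.2,interpolation=cv2.INTER_CUBIC)
a=cv2.resize(t0[178:293,212:322],None,fx=5.2,fy=5.2,interpolation=cv2.INTER_CUBIC)
cv2.imwrite("pics/crop1.png",a)
mt=camera_model("top");c=np.array([407.2,-124.8]);ya=-1.0747;R=np.array([[np.cos(ya),-np.sin(ya)],[np.sin(ya),np.cos(ya)]])
for p in [(0,52,63),(0,-52,63),(0,52,12),(0,-52,12),(0,0,26)]:
  q=np.array([*(R@p[:2]+c),p[2]]);print(p,((proj(mt,q)-[212,178]+.4)*5.2).round(1))
E
```

```text
[(190, [60, 154, 183, 81, 96, 109, 110, 116, 116, 117, 122, 125, 126, 125, 136, 133, 126, 97, 146, 204, 201, 205, 203]), (230, [145, 148, 139, 74, 80, 95, 97, 99, 107, 107, 107, 122, 116, 118, 122, 121, 116, 85, 150, 201, 201, 202, 202]), (280, [223, 126, 98, 62, 65, 77, 82, 92, 96, 97, 101, 104, 100, 100, 104, 103, 96, 70, 77, 110, 161, 236, 188])]
[255, 255, 249, 238, 237, 240, 243, 233, 194, 132, 86, 72, 79, 75, 76, 77, 80, 90, 98, 108, 114, 120]
tool x,y of far end, mid [0.6 0.6] [-44.6  -1.4]
(0, 52, 63) [159.5 204.4]
(0, -52, 63) [282.2 449.3]
(0, 52, 12) [182.6 214.1]
(0, -52, 12) [298.9 446. ]
(0, 0, 26) [235.2 328.5]
```

View pics/crop1.png

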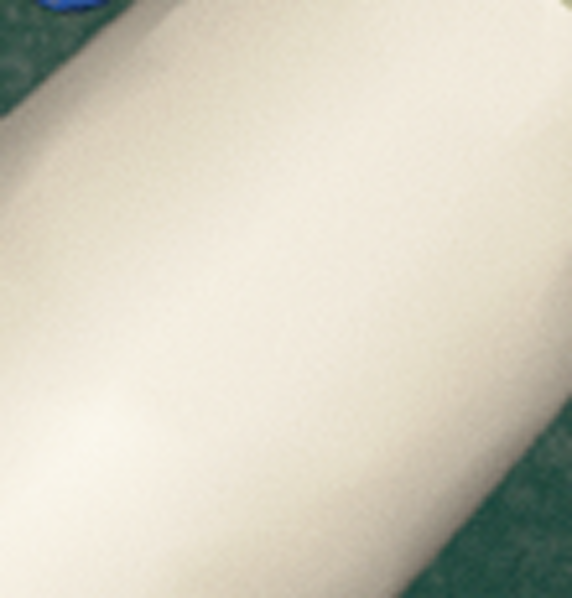

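The arm hides the socket from the top camera, so I'll cross-check the socket pose with the plate corners in the saved wrist pictures.

```bash
python3 - <<'E'
from h import *
from scipy.spatial.transform import Rotation as Ro
def TW(p,q):
    T=np.eye(4);T[:3,:3]=Ro.from_quat([q[1],q[2],q[3],q[0]]).as_matrix();T[:3,3]=p;return T
s=telemetry.sense();m=camera_model("wrist");E=np.array(m["camera_from_world"])@TW(s["eef_pos"],s["ee_rot"])
views={"w4":m,"w2":dict(mtx=m["mtx"],camera_from_world=E@np.linalg.inv(TW([466.8,-236.1,113.9],[-.001,.858,-.513,.005])))}
views["w1"]=dict(mtx=m["mtx"],camera_from_world=[[0.481,-0.877,-0.006,-301.428],[-0.847,-0.466,0.256,274.692],[-0.227,-0.119,-0.967,426.902],[0,0,0,1]])
c=np.array([407.2,-124.8]);ya=-1.0747;R=np.array([[np.cos(ya),-np.sin(ya)],[np.sin(ya),np.cos(ya)]])
for n,v in views.items():
    im=cv2.imread(f"pics/{n}.png");k=cv2.GaussianBlur(im,(3,3),0)
    g=cv2.cvtColor(im,cv2.COLOR_BGR2HSV);w=(g[...,1]<90).astype(np.uint8)  # grey vs green
    def edge(a,b,inn):  # plate-edge points: sub-pixel crossing along normals
        pts=[]
        for f in np.linspace(.1,.9,17):
            p=np.array(a)*(1-f)+np.array(b)*f;q=ray_p(v,[*(R@p+c),12]);qi=ray_p(v,[*(R@(p+inn)+c),12])
            d=(qi-q)/np.linalg.norm(qi-q);ts=np.arange(-9,9.1,.5)
            xs=(q+ts[:,None]*d).astype(np.float32)
            pr=cv2.remap(g[...,1],xs[:,0].reshape(-1,1),xs[:,1].reshape(-1,1),1).ravel().astype(float)
            if pr[:4].mean()-pr[-4:].mean()<50: continue
            i=np.argmin(np.convolve(np.diff(pr),np.ones(3),'same'));x=q+d*(ts[i]+.25)
            pts.append(((ray(v,x,12)[0]-c)@R))
        return np.array(pts)
    ray_p=proj
    for nm,a,b,inn,ax,val in [("left",(-53,-85),(-53,85),(5,0),0,-53),("right",(95,-85),(95,85),(-5,0),0,95),("+y",(-53,85),(95,85),(0,-5),1,85),("-y",(-53,-85),(95,-85),(0,5),1,-85)]:
        e=edge(a,b,inn)
        if len(e)>4:
            r=e[:,ax]-val;ok=abs(r-np.median(r))<1.5;f=np.polyfit(e[ok][:,1-ax],r[ok],1);print(n,nm,len(e),"median off",np.median(r).round(2),"n ok",ok.sum(),"slope",f[0].round(4))
E
```

```text
w4 left 17 median off -1.6 n ok 17 slope -0.0007
w4 right 17 median off 3.35 n ok 17 slope -0.003
w4 +y 17 median off 1.39 n ok 17 slope -0.0003
w2 left 17 median off -0.92 n ok 17 slope -0.0011
w2 right 12 median off 1.36 n ok 9 slope -0.0112
w2 +y 17 median off 0.82 n ok 17 slope 0.0011
w1 left 15 median off -0.63 n ok 14 slope -0.0014
w1 +y 17 median off 0.77 n ok 17 slope 0.0016
w1 -y 6 median off -1.03 n ok 4 slope 0.0085
```

The socket pose holds to about 1 mm: the opposite edge offsets are symmetric. Carry the card over.

```bash
python3 -m inch '[[0,0,0,-0.064,0],[-0.03,0.0025,0,0,0],[-0.036,0.003,0,0,0],[-0.036,0.003,0,0,0],[-0.036,0.003,0,0,0]]' 60; python3 -m inch '[[-0.036,0.003,0,0,0],[-0.036,0.003,0,0,0],[-0.025,0.002,0,0,0],[0,0,0,0,0],[0,0,0,0,0]]'; python3 - <<'E'
from h import *
go([407.4,-125.2,130],-1.0757)
E
```

```text
time_s: 7.85
eef_pos: [466.7, -219.2, 253.7]
ee_rot: [-0.002, 0.859, -0.513, -0.001]
force: [0.6, -0.2, -0.7]
grip_width: 0.126
time_s: 8.27
eef_pos: [405.3, -127.5, 248.6]
ee_rot: [-0.003, 0.859, -0.511, -0.006]
force: [1.0, -0.4, -1.2]
grip_width: 0.125
pos [ 405.3 -127.5  248.6] yaw -1.0736 shift -0.0011 -0.003 0.1186 turn 0.0021 t 8.27 F [ 1.  -0.4 -1.2] w 0.125
```

```bash
python3 -m inch '[[-0.001,-0.003,0,0.002,0],[0,0,0.03,0,0],[0,0,0.03,0,0],[0,0,0.025,0,0],[0,0,0.01,0,0]]' ; python3 -m inch '[[0,0,0,0,0],[0,0,0,0,0],[0,0,0,0,0],[0,0,0,0,0],[0,0,0,0,0]]'; python3 - <<'E'
from h import *
go([407.4,-125.2,120],-1.0757)
E
```

```text
time_s: 8.68
eef_pos: [410.3, -127.4, 150.3]
ee_rot: [-0.003, 0.858, -0.513, -0.004]
force: [-0.7, 1.0, -1.1]
grip_width: 0.128
time_s: 9.1
eef_pos: [411.4, -129.2, 148.6]
ee_rot: [-0.003, 0.857, -0.515, -0.006]
force: [0.3, 0.2, -1.9]
grip_width: 0.126
pos [ 411.4 -129.2  148.6] yaw -1.0812 shift -0.0055 0.0017 0.0286 turn -0.0055 t 9.1 F [ 0.3  0.2 -1.9] w 0.126
```

```bash
python3 -m inch '[[-0.0055,0.0015,0.01,-0.005,0],[0,0,0.01,0,0],[0,0,0.005,0,0],[0,0,0,0,0],[0,0,0,0,0]]'; python3 - <<'E'
from h import *
go([407.4,-125.2,112],-1.0757)
E
```

```text
time_s: 9.52
eef_pos: [409.4, -126.2, 126.2]
ee_rot: [-0.002, 0.859, -0.513, -0.002]
force: [0.2, -0.1, -0.8]
grip_width: 0.134
pos [ 409.4 -126.2  126.2] yaw -1.0762 shift -0.0018 0.0013 0.0142 turn -0.0005 t 9.52 F [ 0.2 -0.1 -0.8] w 0.134
```

```bash
python3 -m inch '[[-0.002,0.0015,0,0,0],[0,0,0.006,0,0],[0,0,0.006,0,0],[0,0,0.0,0,0],[0,0,0,0,0]]'; python3 - <<'E'
from h import *
go([407.4,-125.2,100],-1.0757)
cv2.imwrite("pics/w5.png",capture("wrist"))
E
```

```text
time_s: 9.93
eef_pos: [407.7, -125.5, 114.6]
ee_rot: [-0.002, 0.859, -0.513, -0.0]
force: [-0.3, 0.1, -1.4]
grip_width: 0.128
pos [ 407.7 -125.5  114.6] yaw -1.0763 shift -0.0004 0.0001 0.0146 turn -0.0006 t 9.93 F [-0.3  0.1 -1.4] w 0.128
```

View pics/w5.png

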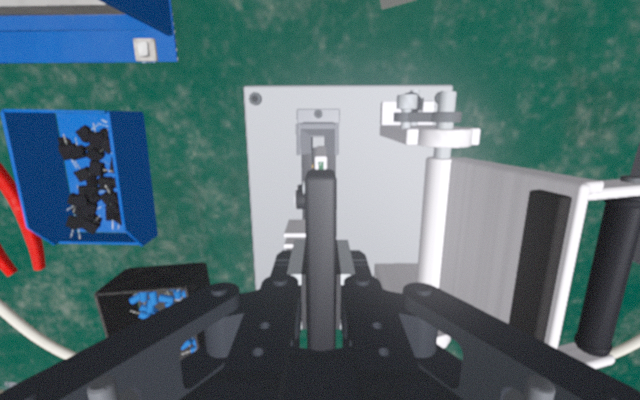

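The card edge at (320,160) lines up with the end guide at (318,135). Descend gently.

```bash
python3 -m inch '[[0,0,0.005,0,0],[0,0,0.005,0,0],[0,0,0.005,0,0],[0,0,0.0,0,0],[0,0,0,0,0]]'; python3 - <<'E'
from h import *
go([407.4,-125.2,64],-1.0757)
E
```

```text
time_s: 10.4
eef_pos: [407.5, -124.9, 98.1]
ee_rot: [-0.003, 0.859, -0.513, -0.001]
force: [0.1, 0.9, -0.7]
grip_width: 0.12
pos [ 407.5 -124.9   98.1] yaw -1.0763 shift 0.0002 0.0002 0.0341 turn -0.0006 t 10.4 F [ 0.1  0.9 -0.7] w 0.12
```

Entering freely (card bottom at about 48, force near zero). Continue.

```bash
python3 -m inch '[[0,0,0.006,0,0],[0,0,0.006,0,0],[0,0,0.005,0,0],[0,0,0.0,0,0],[0,0,0,0,0]]'; python3 - <<'E'
from h import *
go([407.4,-125.2,64],-1.0757)
E
```

```text
time_s: 10.82
eef_pos: [407.5, -124.8, 79.0]
ee_rot: [-0.003, 0.859, -0.513, -0.001]
force: [0.1, 0.7, -1.3]
grip_width: 0.133
pos [ 407.5 -124.8   79. ] yaw -1.0762 shift 0.0003 0.0002 0.015 turn -0.0005 t 10.82 F [ 0.1  0.7 -1.3] w 0.133
```

```bash
python3 -m inch '[[0,0,0.005,0,0],[0,0,0.005,0,0],[0,0,0.004,0,0],[0,0,0.002,0,0],[0,0,0,0,0]]'; python3 - <<'E'
from h import *
go([407.4,-125.2,64],-1.0757)
E
```

```text
time_s: 11.23
eef_pos: [407.6, -125.1, 63.8]
ee_rot: [-0.002, 0.859, -0.512, -0.001]
force: [-1.3, 3.6, -2.0]
grip_width: 0.125
pos [ 407.6 -125.1   63.8] yaw -1.0756 shift -0.0 0.0002 -0.0002 turn 0.0001 t 11.23 F [-1.3  3.6 -2. ] w 0.125
```

```bash
python3 -m inch '[[0,0,0.002,0,0],[0,0,0.002,0,0],[0,0,0.002,0,0],[0,0,0.0,0,0],[0,0,0,0,0]]'; python3 - <<'E'
from h import *
go([407.4,-125.2,64],-1.0757)
E
```

```text
time_s: 11.65
eef_pos: [407.6, -125.0, 64.3]
ee_rot: [-0.002, 0.859, -0.512, -0.001]
force: [0.5, 0.6, -3.0]
grip_width: 0.124
pos [ 407.6 -125.    64.3] yaw -1.0743 shift 0.0001 0.0003 0.0003 turn 0.0014 t 11.65 F [ 0.5  0.6 -3. ] w 0.124
```

```bash
python3 -m inch '[[0,0,0.003,0,0],[0,0,0.003,0,0],[0,0,0.004,0,0],[0,0,0.004,0,0],[0,0,0.004,0,0]]'; python3 - <<'E'
from h import *
go([407.4,-125.2,64],-1.0757)
E
```

```text
time_s: 12.07
eef_pos: [407.7, -125.3, 63.4]
ee_rot: [-0.0, 0.86, -0.51, -0.001]
force: [-25.8, 12.2, 74.8]
grip_width: 0.132
pos [ 407.7 -125.3   63.4] yaw -1.071 shift -0.0003 0.0002 -0.0006 turn 0.0047 t 12.07 F [-25.8  12.2  74.8] w 0.132
```

That's a hard stop at the predicted home height. Relax, release and rise.

```bash
python3 -m inch '[[0,0,-0.001,0,0],[0,0,0,0,0.034],[0,0,0,0,0.034],[0,0,0,0,0.034],[0,0,0,0,0.034]]'; python3 -m inch '[[0,0,-0.01,0,0.034],[0,0,-0.02,0,0.034],[0,0,-0.03,0,0.034],[0,0,-0.035,0,0.034],[0,0,-0.035,0,0.034]]'; python3 - <<'E'
from h import *
c=np.array([407.4,-125.2]);t=-1.0757;b=c+113.5*np.array([np.cos(t),np.sin(t)]);print(b)
go([*b,200],-1.0757)
m=camera_model("wrist");cv2.imwrite("pics/w6.png",capture("wrist"));print(proj(m,[*c,88]),proj(m,[407.4+45*np.sin(1.0757),-125.2+45*np.cos(1.0757),88]))
E
```

```text
time_s: 12.48
eef_pos: [408.4, -125.8, 65.2]
ee_rot: [-0.0, 0.86, -0.51, 0.001]
force: [-0.7, 0.6, -0.3]
grip_width: 0.4
time_s: 12.9
eef_pos: [405.1, -124.4, 191.6]
ee_rot: [-0.0, 0.86, -0.511, -0.008]
force: [0.0, -0.5, -0.0]
grip_width: 0.402
[ 461.32571295 -225.07125454]
pos [ 405.1 -124.4  191.6] yaw -1.072 shift 0.1153 -0.0012 -0.0084 turn 0.0037 t 12.9 F [ 0.  -0.5 -0. ] w 0.402
[324.15434177 198.36500609] [324.56640965 138.82491603]
```

View pics/w6.png

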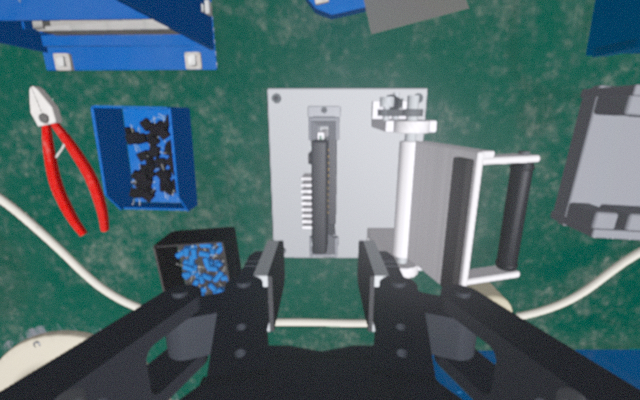

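The card stands home, its grip from (319,140) to (319,250). The fins are on the left, away from the hinge, and the flap is still open. Now over to the bar.

```bash
python3 -m inch '[[0.01,0,-0.015,0.0037,0.034],[0.035,-0.0005,0,0,0.034],[0.035,-0.0005,0,0,0.034],[0.033,0,0,0,0.034],[0,0,0,0,0.034]]';python3 -m inch '[[0,0,0,0,0.034],[0,0,0,0,0.034],[0,0,0,0,0.034],[0,0,0,0,0.034],[0,0,0,0,0.034]]'; python3 - <<'E'
from h import *
go([461.3,-225.1,115],-1.0757)
E
```

```text
time_s: 13.37
eef_pos: [465.9, -229.4, 215.1]
ee_rot: [0.0, 0.86, -0.511, 0.001]
force: [1.0, 0.1, -0.8]
grip_width: 0.402
time_s: 13.78
eef_pos: [465.1, -228.3, 212.4]
ee_rot: [0.0, 0.86, -0.511, -0.001]
force: [-0.3, 0.2, -1.0]
grip_width: 0.397
pos [ 465.1 -228.3  212.4] yaw -1.073 shift -0.0046 0.0018 0.0974 turn 0.0027 t 13.78 F [-0.3  0.2 -1. ] w 0.397
```

```bash
python3 -m inch '[[-0.006,0.0015,0.0,0.002,0.034],[0,0,0.02,0,0.034],[0,0,0.025,0,0.034],[0,0,0.025,0,0.034],[0,0,0.008,0,0.034]]'; python3 - <<'E'
from h import *
go([461.3,-225.1,115],-1.0757)
E
```

```text
time_s: 14.2
eef_pos: [461.9, -222.5, 137.1]
ee_rot: [0.001, 0.86, -0.511, 0.006]
force: [1.8, -3.2, 2.2]
grip_width: 0.399
pos [ 461.9 -222.5  137.1] yaw -1.0729 shift 0.002 0.0018 0.0221 turn 0.0028 t 14.2 F [ 1.8 -3.2  2.2] w 0.399
```

```bash
python3 -m inch '[[0.002,0.001,0.005,0.002,0.03],[0,0,0.01,0,0.028],[0,0,0.005,0,0.026],[0,0,0,0,0.026],[0,0,0,0,0.026]]'; python3 - <<'E'
from h import *
go([461.3,-225.1,115],-1.0757)
E
```

```text
time_s: 14.62
eef_pos: [462.8, -224.7, 119.8]
ee_rot: [0.001, 0.859, -0.512, 0.008]
force: [0.2, 0.7, 0.1]
grip_width: 0.303
pos [ 462.8 -224.7  119.8] yaw -1.0744 shift -0.0004 0.0015 0.0048 turn 0.0013 t 14.62 F [0.2 0.7 0.1] w 0.303
```

```bash
python3 -m inch '[[-0.009,0.001,-0.006,0,0.026],[-0.010,0,-0.006,0,0.026],[-0.010,0,-0.004,0,0.026],[-0.010,0,-0.003,0,0.026],[-0.010,0,-0.001,0,0.026]]'; python3 - <<'E'
from h import *
go([407.4,-125.2,115],-1.0757)
E
```

```text
time_s: 15.03
eef_pos: [439.0, -182.3, 141.4]
ee_rot: [0.002, 0.859, -0.512, 0.013]
force: [-0.1, -1.6, -0.2]
grip_width: 0.306
pos [ 439.  -182.3  141.4] yaw -1.076 shift -0.0653 0.0007 0.0264 turn -0.0003 t 15.03 F [-0.1 -1.6 -0.2] w 0.306
```

```bash
python3 -m inch '[[-0.010,0,0,0,0.026],[-0.010,0,0.001,0,0.026],[-0.010,0,0.003,0,0.026],[-0.010,0,0.005,0,0.026],[-0.010,0,0.006,0,0.026]]'; python3 - <<'E'
from h import *
go([407.4,-125.2,115],-1.0757)
E
```

```text
time_s: 15.45
eef_pos: [410.1, -129.8, 123.8]
ee_rot: [0.0, 0.859, -0.512, 0.008]
force: [0.4, 0.2, -0.2]
grip_width: 0.305
pos [ 410.1 -129.8  123.8] yaw -1.0755 shift -0.0054 0.0002 0.0088 turn 0.0002 t 15.45 F [ 0.4  0.2 -0.2] w 0.305
```

```bash
python3 -m inch '[[0.001,0,0,0,0.034],[0,0,0,0,0.034],[0,0,0,0,0.034],[0,0,-0.01,0,0.034],[0,0,-0.02,0,0.034]]';python3 -m inch '[[0,0,-0.025,0,0.034],[0,0,-0.03,0,0.034],[0,0,0,0,0.034],[0,0,0,0,0.034],[0,0,0,0,0.034]]'; python3 - <<'E'
from h import *
go([407.4,-125.2,115],-1.0757)
m=camera_model("wrist");im=capture("wrist");cv2.imwrite("pics/w7.png",im)
u=np.array([np.cos(-1.0757),np.sin(-1.0757)]);v=np.array([-u[1],u[0]]);o=np.array([407.4,-125.2])
for y in(35,0,-35): print(proj(m,[*(o+7*u+y*v),137]))
E
```

```text
time_s: 15.87
eef_pos: [406.7, -126.7, 150.8]
ee_rot: [-0.0, 0.859, -0.511, 0.002]
force: [-0.3, 0.8, 0.2]
grip_width: 0.397
time_s: 16.28
eef_pos: [408.1, -128.9, 212.2]
ee_rot: [-0.0, 0.859, -0.512, 0.005]
force: [-0.6, -0.1, -0.5]
grip_width: 0.395
pos [ 408.1 -128.9  212.2] yaw -1.0756 shift -0.0035 -0.0012 0.0972 turn 0.0001 t 16.28 F [-0.6 -0.1 -0.5] w 0.395
[323.99877169 159.93234536]
[323.85614395 210.94869614]
[323.72417814 258.15139855]
```

View pics/w7.png

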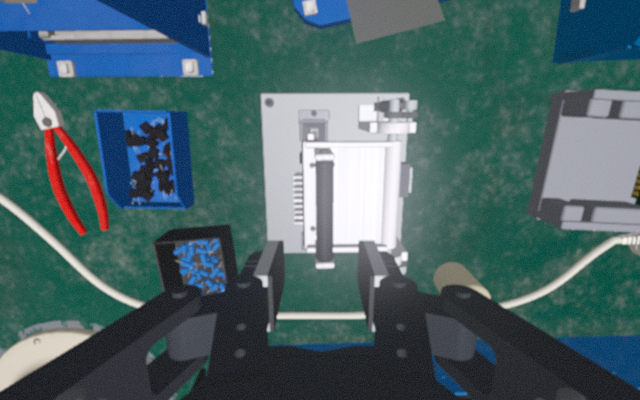

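The bar runs from (324,155) to (324,262), right on the shut prediction. The fins show at (297,195) on the side away from the hinge, and the bottle is upright at (455,280). Hand in.

```bash
python3 -c "
from rig import finish_job,telemetry
print(telemetry.sense()['force']);print(finish_job())"
```

```text
[ 0.42474245  0.53059403 -0.93755879]
the job is handed in; nothing more can be done
None
```

The job is handed in after about 16 s of the 58 s allowed; the rig gives no verdict. I tipped the hold-down open and drew the heat-sink card out of the rack. I then slid it down the guides and flipped the hold-down shut, leaving the gripper clear above it.

**What the last checks showed:**
- **Card home:** it met a hard stop (75 N, above what I intended but under the 120 N limit). That put its centre about 51 mm above the bench, which is the home height. The tool was within about 0.5 mm of the slot centre.
- **Heat sink:** the last wrist picture shows the fins on the side away from the hinge.
- **Hold-down shut:** in that picture the grip bar is where it should be when shut, to within a few pixels. I could not read the joint angle directly.
- **Bottle:** it looked upright in that picture, but I did not measure its position again.
- **Other card:** it was still in place just after I pulled the first card. I checked it by eye only, not again at the end.

**Check that failed:** the top-camera picture of the open socket was blocked by the arm, so I confirmed the socket's pose from wrist pictures instead. The plate edges there lay 0.6 to 3.4 mm outside my estimate on opposite sides, which puts its centre good to about 1 mm.

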